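# Seat the label template over the jig's pin

### The arm

A 6-joint arm with a two-finger parallel gripper is mounted at the origin on the work surface. World frame = base frame: x ahead of the robot, y to its left, z up, the work surface at z = 0. Lengths are in mm, angles in rad, forces in N, time in s.
With the tool pointing down it reaches from about 425 to 925 mm from the base axis. Payload 12.5 kg.
Tool frame: the origin (TCP) lies at the very end of the fingers, on their centre line; the grasp point (between the pads) lies 19 mm behind it; z points along the fingers, y is the direction in which the jaws open and shut (so a half turn about z gives the same grasp; the last joint's range is limited). The gripper opens to 85 mm and grips with 20 to 120 N. Pads are 22 mm wide; open, the fingers measure 114 mm over their backs; the gripper's body (76 mm by 85 mm) begins 54 mm behind the grasp point. The pads swing forward as they close: fully open they stand 13 mm farther back than shut.
Start: joints at [-0.106, 0.491, 1.559, -0, 1.092, -0.106], TCP at [625.016, 0.021, 231.327] pointing down, gripper open.
Joint ranges: [-3.1, 3.1], [-0.84, 2.19], [0.05, 2.79], [-1.13, 4.28], [0.06, 2.93], [-2.69, 2.69]. Speed limits (rad/s): [2.22, 2.22, 2.79, 3.14, 3.14, 3.14].

### API

Orientations are given as a 3x3 rotation matrix whose columns are the frame's x, y, z axes.
In Python, from cell import bot gives the robot as it stands.
- The arm moves only by the tool arm_command, never from a script. Its argument "increments" is a list of rows, each an object with "dp": the shift along the tool's x, y, z in units of 40 mm (1.0 is 40 mm), a list of three; "twist": the turn about the tool's z in units of 5 degrees (1.0 is 5 degrees); "gripper": the gripper's target within -1 to 1 (shut at 1, half-way at 0, fully open at -1). In form: [{"dp": [x, y, z], "twist": twist, "gripper": gripper}, ...]. A call has 1 to 12 rows; each row shifts and turns the commanded pose from where the row before left it, along the tool's axes as they then stand; what a row does not reach is not made up. A row lasts 1/12 s, in which the tool goes at most 41.7 mm and 7.16 degrees, less where a joint would pass 70% of its speed; a pose out of reach is approached as far as the arm can. A call is refused whole if a number of a shift passes 1 or a number of a turn 1, either way. A call with a gripper value outside its range is refused whole. The fingers move at their own pace and stop on an object; "force" is the grip in N (left out, the last holds). Time passes only in rows, so rows that do not move let the fingers close. It gives the time, the measured TCP pose, the force and the opening at its end, in the units of the state.
- bot.get_obs(): the state, without advancing time (a new reading comes with each control period).
- bot.get_image(name): name is "scene" or "side" or "wrist"; returns a dict with "pixels" (400x640x3 uint8, blue, green, red), "fx", "fy", "cx", "cy" (pixels), "world_to_cam" (4x4, takes a point from world to camera coordinates). Camera axes: x right, y down, z forward; pixel columns grow to the right and rows downward; lengths in mm; the calibration is good to about 2 mm. A picture is of the moment at which its call begins. There is no depth.
- bot.close_job(): hands the job in, once; it reports no verdict.
The state is a dict: "t": time; "q": joint angles; "joint_vel": joint speeds; "joint_efforts": joint torques, N m; "eef_pos": TCP position; "tcp_rot": TCP orientation; "ft_force": force on the tool from outside, world axes, zero at the start; "torque": the same for the moment, N m; "grip_width": finger opening in mm.
Only numpy, scipy, OpenCV 4.12 (cv2) and the standard library are available. Lean on these libraries where they do the work, as an engineer would, in place of code of your own. Each camera call takes 0.05 s, during which the arm holds its last target.

### The job

Pick up the label template with the long bridge handle and lay it on the jig, round-hole edge against the fence, so that it rides on top of the index pin. Slide it along the fence, pressing only lightly, until the hole finds the pin and the template drops; leave it lying fully home, flush on the bed, and let go. Do not force the template or hammer the pin, and leave everything else where it lies.

Things in the scene. Friction and masses are not known exactly. Their poses are not given: they have to be found in the camera images.
- jig: Label placement jig, fixed: aluminium bed 150 mm (x) by 280 mm (y), flat top 20 mm above the bench, a carton lying level in its pocket. A steel fence bar stands along its whole +x side, 15 mm wide, 14 mm higher than the bed; its inner face is at x = +60 mm. Origin on the bench under the bed's centre, y along the fence, z up.
- jig_slot (a point): Middle of the pin's slot, level with the jig's bed, 18 mm from the fence's face; jig axes, slot along y. The fixed steel index pin, 10 mm in diameter, stands in the slot and rises 6 mm above the bed (rim chamfered 1.3 mm). It is clamped anywhere from y = -25 to +25 mm from this point, where the last label size left it; where is not measured.
- template_grip (a point): Centre of the template's black bridge handle: bar 12 mm wide (x), 76 mm long (y), 14 mm high, its centre 45 mm above the template's underside, 33 mm free below it. The template: loose aluminium plate 110 (x) by 160 (y) by 5 mm, 0.19 to 0.28 kg, flat on the bench at first, its centre 10 mm to -x of this point. y along the handle, +x towards the edge with the round hole.
- template_hole (a point): Centre of the template's round hole (11.5 mm diameter), at the plate's underside: 18 mm from the +x edge and half-way along it, 27 mm to +x of the handle's centre and 45 mm below it. Axes as the template's. The other opening, on the other side of the handle, is the label window, 36 by 70 mm.
- spare_template: Another loose template, smaller (90 by 120 by 5 mm), with a round knob and a long window but no round hole: not wanted, leave it. Origin under its centre.
- roll_large: Label roll, 104 mm diameter, 60 mm high, standing on the bench. Origin under its centre. Leave it.
- roll_small: Label roll, 76 mm diameter, 40 mm high, on the bench. Origin under its centre. Leave it.
- scanner: Hand-held barcode scanner lying on the bench, about 180 by 65 by 60 mm. Origin on its underside. Leave it.
- marker: Marker pen lying on the bench, 128 mm long. Origin under its middle. Leave it.
- ribbon_core: Empty cardboard ribbon core standing on end, 34 mm diameter, 110 mm high. Origin under its centre. Leave it.
- alcohol: White dispenser bottle, 60 mm diameter, 150 mm high. Origin under its centre. Leave it.
- stapler: Black stapler, 125 mm long. Origin under its middle. Leave it.
Not all that is in view belongs to the job. What is shaped like the part that bears template_grip but turquoise is not meant.

How it is judged:
By the outcome, as a careful person would: the job done as asked, in the order asked, and still so for the second after the job is handed in, with the robot touching nothing.
It also fails if it takes over 64 s, if anything falls off the work surface, if the arm or the gripper's body presses on something with over 40 N, if the wrist force passes 120 N, or if a joint passes its speed limit or range.

## Working session

There is one attempt and no reset: what is moved stays moved. The work goes in short steps, Python scripts to look and compute and a tool call to move; the robot and the scene stay as the last step left them, time stands still between calls to the robot, and variables do not carry over. Pictures are saved under pics/ and viewed, and the job is handed in when it is done.

Besides the shell and the picture viewer there is one more tool, called after "Request:" by a JSON object that holds its "fn" and its "kwargs". arm_command: Moves the arm, as the interface text tells. Its arguments: {"type":"object","properties":{"increments":{"type":"array"},"force":{"type":"number"}},"required":["increments"]}

```bash
mkdir -p pics; ls; python3 - <<'E'
from cell import bot
import cv2
o=bot.get_obs();print({k:(o[k]) for k in('t','eef_pos','tcp_rot','ft_force','grip_width')})
for n in('scene','side','wrist'):
    d=bot.get_image(n);cv2.imwrite(f'pics/{n}0.png',d['pixels']);print(n,d['fx'],d['fy'],d['cx'],d['cy'],d['world_to_cam'])
E
```

```text
pics
{'t': 0.0, 'eef_pos': array([6.24775761e+02, 3.35904413e-02, 2.30731784e+02]), 'tcp_rot': array([[ 3.70124060e-05,  9.99999397e-01, -1.09769936e-03],
       [ 9.99999993e-01, -3.68843604e-05,  1.16669049e-04],
       [ 1.16628490e-04, -1.09770367e-03, -9.99999391e-01]]), 'ft_force': array([ 0.01866078, -0.46686679, -0.90368785]), 'grip_width': 85.6383979731419}
scene 422.08166880704084 422.08166880704084 319.79085466689656 198.08419030871178 [[-5.36111565e-01  8.44040102e-01 -1.34423142e-02  3.55344974e+02]
 [ 5.36628420e-01  3.28473149e-01 -7.77261429e-01 -2.09689144e+02]
 [-6.51624376e-01 -4.23912369e-01 -6.29034161e-01  1.63623273e+03]
 [ 0.00000000e+00  0.00000000e+00  0.00000000e+00  1.00000000e+00]]
side 393.6500489297446 393.6500489297446 321.91274744921515 206.64906251757913 [[ 7.23730275e-01 -6.90070695e-01 -4.11403261e-03 -4.39866371e+02]
 [-4.19923951e-01 -4.35660096e-01 -7.96155861e-01  2.29996827e+02]
 [ 5.47611509e-01  5.77929681e-01 -6.05077614e-01  1.14191564e+03]
 [ 0.00000000e+00  0.00000000e+00  0.00000000e+00  1.00000000e+00]]
wrist 292.9422168283256 292.9422168283256 318.13477041387364 203.47436503367095 [[ 9.99999270e-01 -1.14843278e-03 -3.76364867e-04 -6.24539740e+02]
 [-9.65696963e-04 -9.46570342e-01  3.22495975e-01 -4.13853237e+01]
 [-7.26620772e-04 -3.22495376e-01 -9.46570760e-01  3.80912396e+02]
 [ 0.00000000e+00  0.00000000e+00  0.00000000e+00  1.00000000e+00]]
```

View pics/scene0.png

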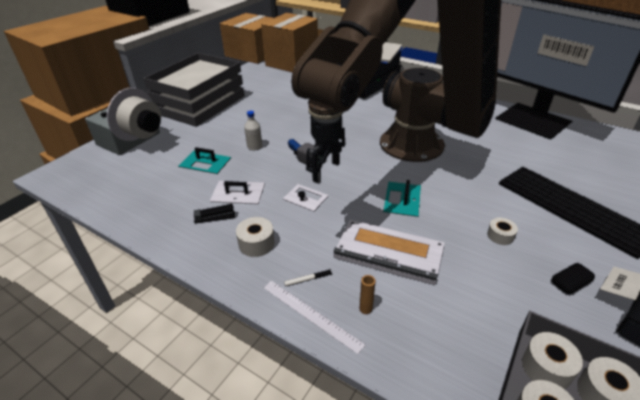

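View pics/side0.png

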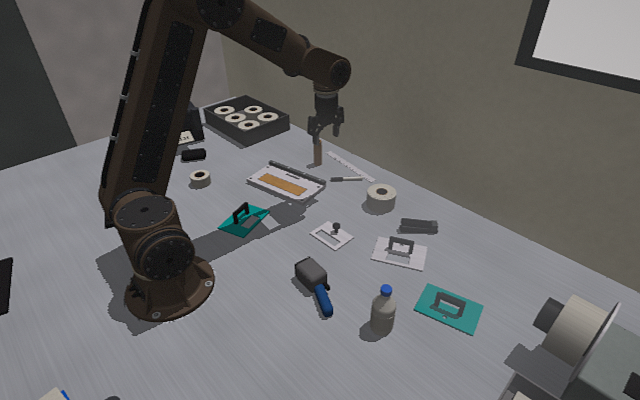

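View pics/wrist0.png

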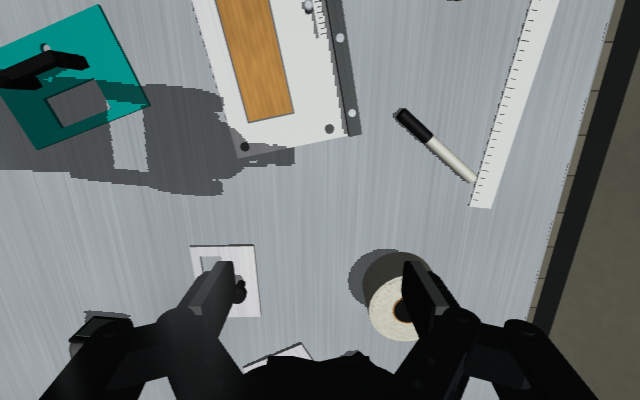

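The scene and side views show the white bridge-handled template at scene (238,190) and side (400,250). The jig is at scene (390,250). The turquoise ones are decoys, and the spare with the knob is at scene (305,197).

```bash
cat > h.py <<'E'
from cell import bot
import cv2,numpy as np
def P(d):
    K=np.array([[d['fx'],0,d['cx']],[0,d['fy'],d['cy']],[0,0,1]]);return K@np.asarray(d['world_to_cam'])[:3]
def tri(obs):
    # obs list of (P,(u,v))
    A=[]
    for p,(u,v) in obs: A+= [u*p[2]-p[0], v*p[2]-p[1]]
    A=np.array(A);A/=np.linalg.norm(A[:,:3],axis=1)[:,None]
    return np.linalg.lstsq(A[:,:3],-A[:,3],rcond=None)[0]
def onz(p,uv,z):
    M=np.c_[p[:,0],p[:,1],p[:,2]*z+p[:,3]];h=np.linalg.solve(M,[uv[0],uv[1],1]);return h[:2]/h[2]
def proj(p,X):
    h=p@np.r_[X,1];return h[:2]/h[2]
def shot(n,name):
    d=bot.get_image(n);cv2.imwrite(f'pics/{name}.png',d['pixels']);np.save(f'pics/{name}.npy',P(d));return d
E
python3 - <<'E'
from h import *
ims={n:bot.get_image(n) for n in('scene','side','wrist')}
Ps={n:P(d) for n,d in ims.items()}
for n in Ps: np.save(f'pics/{n}0.npy',Ps[n])
print('camw',-np.linalg.inv(ims['wrist']['world_to_cam'][:3,:3])@ims['wrist']['world_to_cam'][:3,3])
print('handle',tri([(Ps['scene'],(237,186)),(Ps['side'],(401,241))]))
for uv in[(221,180),(264,183),(250,202),(210,196)]:print('tmpl sc',onz(Ps['scene'],uv,5))
for uv in[(379,236),(427,247),(418,269),(371,258)]:print('tmpl sd',onz(Ps['side'],uv,5))
for uv in[(356,226),(445,240),(437,277),(335,255)]:print('jig sc',onz(Ps['scene'],uv,20))
for n,c in(('scene',(300,215)),('side',(380,235))):
    im=ims[n]['pixels'];s=im[c[1]-75:c[1]+75,c[0]-100:c[0]+100] if n=='side' else im[165:285,180:380] if 0 else im[160:285,180:460]
    f=800/s.shape[1];cv2.imwrite(f'pics/{n}0z.png',cv2.resize(s,None,fx=f,fy=f,interpolation=cv2.INTER_CUBIC))
E
```

```text
camw [624.81563278  82.94699617 373.92590374]
handle [ 596.87233106 -365.74882883   38.66659777]
tmpl sc [ 566.69934728 -466.24223718]
tmpl sc [ 502.53615031 -327.9663218 ]
tmpl sc [ 607.04125654 -302.94031052]
tmpl sc [ 652.08149219 -436.04349241]
tmpl sd [ 599.75990199 -282.49074294]
tmpl sd [ 669.44263011 -423.1517791 ]
tmpl sd [ 568.69118704 -459.99394034]
tmpl sd [ 502.37587483 -331.46851181]
jig sc [542.50959153  50.80731318]
jig sc [461.68833422 293.71856185]
jig sc [603.42854686 322.44553056]
jig sc [675.52261661  57.86460032]
```

```bash
ls pics
```

```text
scene0.npy
scene0.png
scene0z.png
side0.npy
side0.png
side0z.png
wrist0.npy
wrist0.png
```

View pics/scene0z.png

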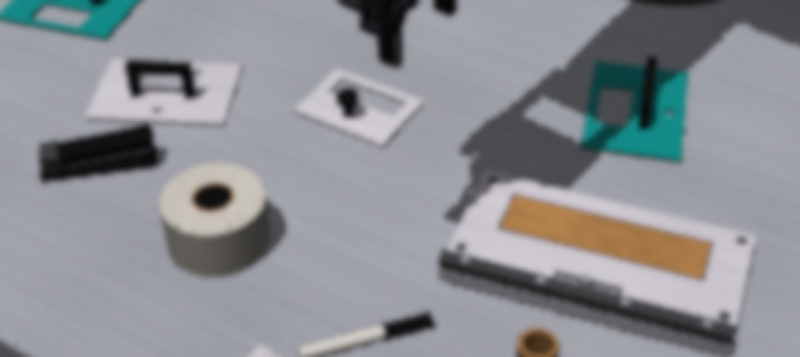

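View pics/side0z.png

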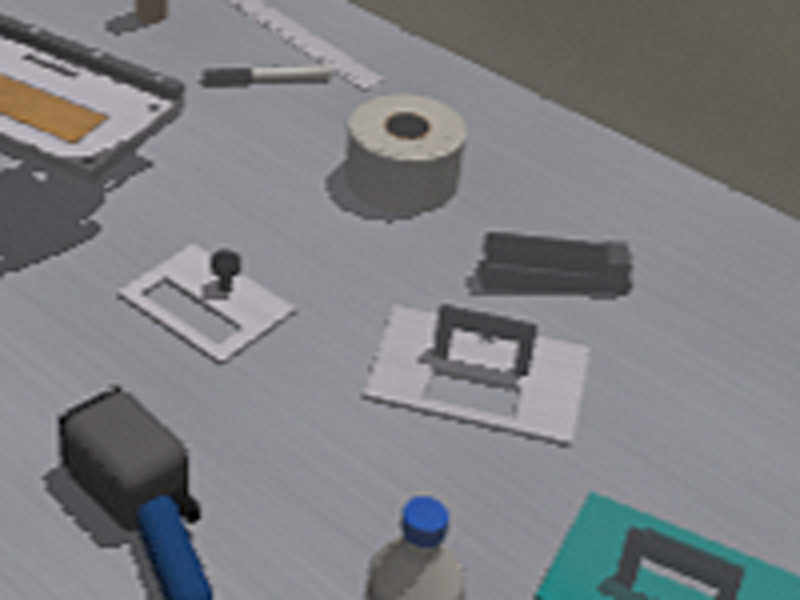

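The hole edge of the template faces world +x, with an angle of about 19°. The jig is at about 15°, with its fence on the +x side. I'll look at the jig with the wrist camera first.

Request:
{"fn": "arm_command", "kwargs": {"increments": [{"dp": [0.8,-0.25,-0.4],"twist": 0,"gripper": -1},{"dp": [0.8,-0.25,-0.4],"twist": 0,"gripper": -1},{"dp": [0.8,-0.25,-0.4],"twist": 0,"gripper": -1},{"dp": [0.8,-0.25,-0.4],"twist": 0,"gripper": -1},{"dp": [0,0,0],"twist": 0,"gripper": -1},{"dp": [0,0,0],"twist": 0,"gripper": -1}]}}

```text
t: 0.8
eef_pos: [584.7, 129.5, 296.3]
tcp_rot: [[-0.003, 1.0, 0.002], [1.0, 0.003, 0.0], [0.0, 0.002, -1.0]]
ft_force: [0.9, -0.4, -0.8]
grip_width: 85.5
```

```bash
python3 -c "
from h import *
shot('wrist','w1')"
```

```text
(no output)
```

View pics/w1.png

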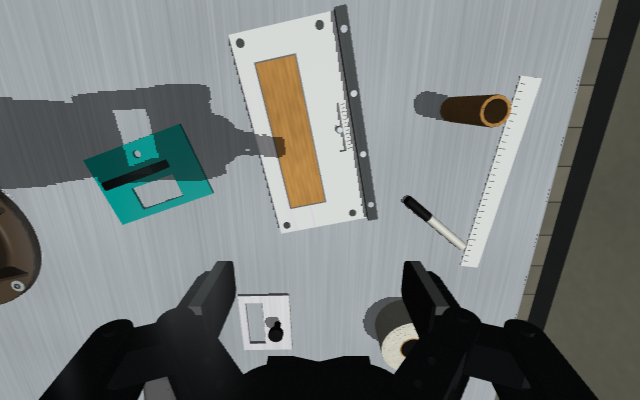

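The whole jig is in view: fence on the right, pin near (340,128). I'll zoom in.

```bash
python3 -c "
import cv2
a=cv2.imread('pics/w1.png')
cv2.imwrite('pics/w1a.png',cv2.resize(a[0:120,220:380],None,fx=5,fy=5,interpolation=cv2.INTER_CUBIC))
cv2.imwrite('pics/w1b.png',cv2.resize(a[120:240,230:390],None,fx=5,fy=5,interpolation=cv2.INTER_CUBIC))
a=cv2.imread('pics/wrist0.png')
cv2.imwrite('pics/w0b.png',cv2.resize(a[0:160,190:390],None,fx=4,fy=3.75,interpolation=cv2.INTER_CUBIC))
"
```

```text
(no output)
```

View pics/w1a.png

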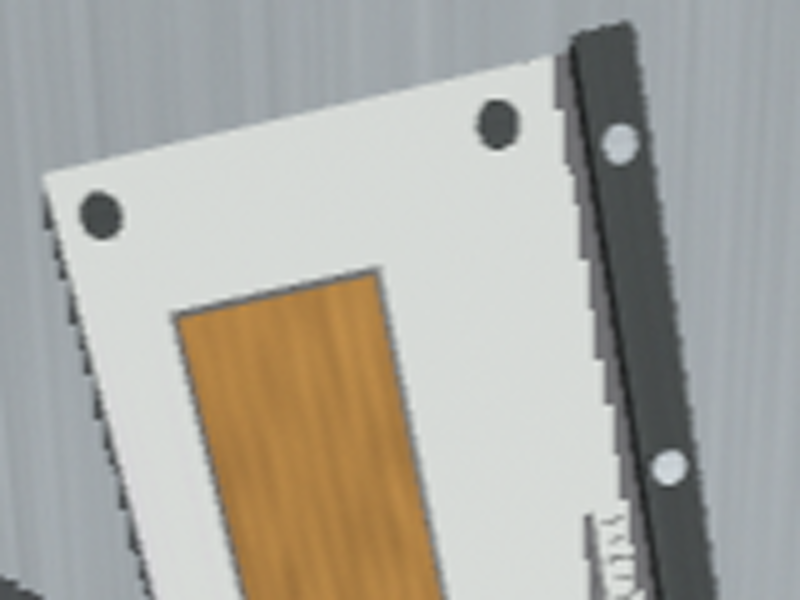

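View pics/w1b.png

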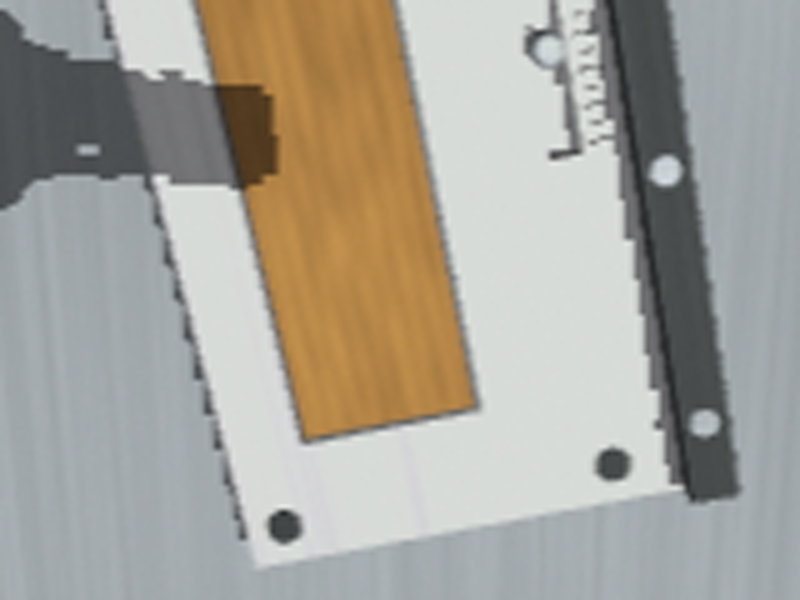

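View pics/w0b.png

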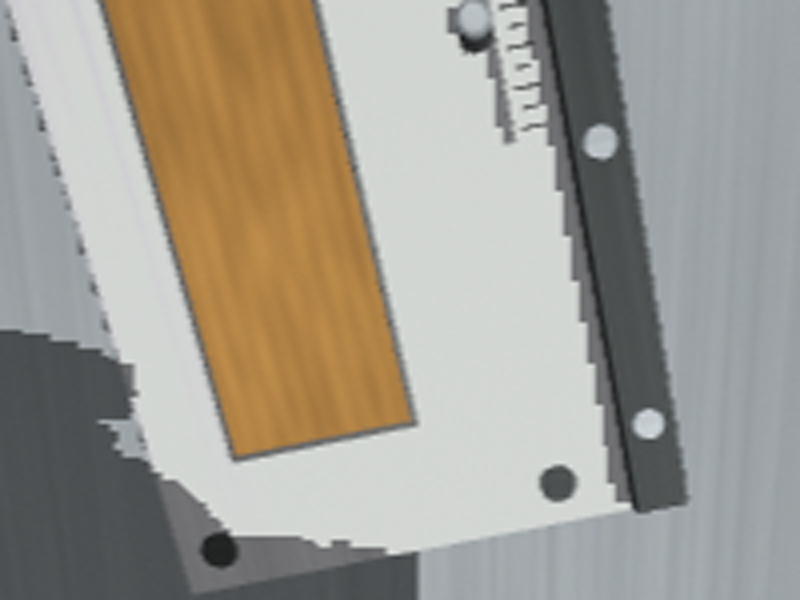

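```bash
cat > jig.py <<'E'
from h import *
from scipy.optimize import least_squares
p1=np.load('pics/w1.npy');p0=np.load('pics/wrist0.npy')
O=[(p1,(-75,140,20),(228.6,35.2)),(p1,(-75,-140,20),(281.4,233.4)),(p1,(60,140,34),(334,7.6)),(p1,(75,140,34),(346.4,4.4)),(p1,(60,-140,34),(368,220.4)),(p1,(75,-140,34),(378,218.4)),
(p0,(-75,-140,20),(238,157.9)),(p0,(60,-140,34),(349.2,136.5)),(p0,(75,-140,34),(362,134.1))]
def X(s,v):
    c,d=np.cos(s[2]),np.sin(s[2]);return np.array([s[0]+c*v[0]-d*v[1],s[1]+d*v[0]+c*v[1],v[2]+s[3]])
f=lambda s:np.concatenate([proj(p,X(s,v))-uv for p,v,uv in O])
r=least_squares(f,[571,181,.27,0],loss='soft_l1')
s=r.x;
if __name__=='__main__':
    print('jig',s,np.degrees(s[2]));print(f(s).reshape(-1,2).round(1))
    t=tri([(p1,(340,129.6)),(p0,(308.3,4.8))]);print('pin tri',t)
    for p,uv in((p1,(340,129.6)),(p0,(308.3,4.8))):
        w=onz(p,uv,26+s[3])-s[:2];c,d=np.cos(s[2]),np.sin(s[2]);print('pin in jig',c*w[0]+d*w[1],-d*w[0]+c*w[1])
E
python3 jig.py
```

```text
jig [ 5.73120979e+02  1.72272669e+02  2.01909181e-01 -1.39699643e+00] 11.568543917640762
[[ 0.1  0. ]
 [ 0.  -0.4]
 [-0.  -0.4]
 [-0.  -0.1]
 [ 0.   0. ]
 [-0.   0.2]
 [ 0.4  0.4]
 [-0.3  0.2]
 [-0.1 -0.1]]
pin tri [615.07390479 178.66688842  24.92260324]
pin in jig 42.555331695020186 -2.169825179751136
pin in jig 42.23521597295271 -2.078718570941726
```

The fit is good to under 0.5 px. The jig is at (573.1, 172.3) with yaw 11.57°, and the pin is at jig (42.4, -2.1), close to the expected x=42. Next is the template.

Request:
{"fn": "arm_command", "kwargs": {"increments": [{"dp": [-1,0,0],"twist": 0,"gripper": -1},{"dp": [-1,0,0],"twist": 0,"gripper": -1},{"dp": [-1,0,0],"twist": 0,"gripper": -1},{"dp": [-1,0,0],"twist": 0,"gripper": -1},{"dp": [-1,0,0],"twist": 0,"gripper": -1},{"dp": [-1,0,0],"twist": 0,"gripper": -1},{"dp": [-1,0,0],"twist": 0,"gripper": -1},{"dp": [-1,0,0],"twist": 0,"gripper": -1},{"dp": [-1,0,0],"twist": 0,"gripper": -1},{"dp": [-1,0,0],"twist": 0,"gripper": -1},{"dp": [-1,0,0],"twist": 0,"gripper": -1},{"dp": [-1,0,0],"twist": 0,"gripper": -1}]}}

```text
t: 1.85
eef_pos: [583.7, -355.4, 294.2]
tcp_rot: [[0.002, 1.0, -0.001], [1.0, -0.002, 0.001], [0.001, -0.001, -1.0]]
ft_force: [1.0, 1.6, 0.2]
grip_width: 85.6
```

Request:
{"fn": "arm_command", "kwargs": {"increments": [{"dp": [-0.8,0.2,0.4],"twist": 0,"gripper": -1},{"dp": [-0.7,0.15,0.4],"twist": 0,"gripper": -1},{"dp": [0,0,0],"twist": -1,"gripper": -1},{"dp": [0,0,0],"twist": -1,"gripper": -1},{"dp": [0,0,0],"twist": -1,"gripper": -1},{"dp": [0,0,0],"twist": -0.8,"gripper": -1},{"dp": [0,0,0],"twist": 0,"gripper": -1},{"dp": [0,0,0],"twist": 0,"gripper": -1}]}}

```text
t: 2.52
eef_pos: [598.3, -412.9, 262.3]
tcp_rot: [[-0.322, 0.947, -0.001], [0.947, 0.322, 0.001], [0.001, -0.001, -1.0]]
ft_force: [-0.5, -0.0, 0.2]
grip_width: 85.4
```

```bash
python3 -c "
from h import *
shot('wrist','w2')
print(bot.get_obs()['eef_pos'])"
```

```text
[ 598.42890328 -412.74406154  262.6042635 ]
```

View pics/w2.png

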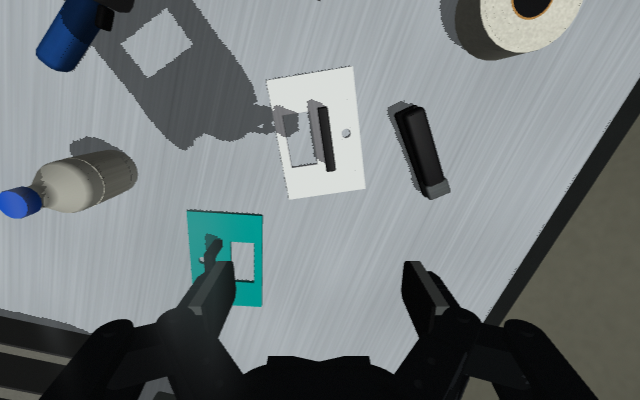

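The template is in view: corners (267,80), (352,67), (366,187), (289,199), hole at (346,133), handle around (327,139). I'll zoom in and take a second, lower view.

Request:
{"fn": "arm_command", "kwargs": {"increments": [{"dp": [0.5,-0.4,0.8],"twist": 0,"gripper": -1},{"dp": [0.3,-0.3,0.8],"twist": 0.6,"gripper": -1},{"dp": [0,0,0],"twist": 0.6,"gripper": -1},{"dp": [0,0,0],"twist": 0,"gripper": -1},{"dp": [0,0,0],"twist": 0,"gripper": -1}]}}

```text
t: 2.98
eef_pos: [562.4, -391.5, 199.8]
tcp_rot: [[-0.225, 0.974, 0.001], [0.974, 0.225, -0.001], [-0.001, 0.001, -1.0]]
ft_force: [-0.6, -0.1, 0.5]
grip_width: 85.8
```

```bash
python3 -c "
from h import *
d=shot('wrist','w3')
print(bot.get_obs()['eef_pos'])
a=cv2.imread('pics/w2.png')
cv2.imwrite('pics/w2z.png',cv2.resize(a[60:205,250:400],None,fx=4,fy=4,interpolation=cv2.INTER_CUBIC))
"
```

```text
[ 562.73283434 -391.54343341  200.30633714]
```

View pics/w3.png

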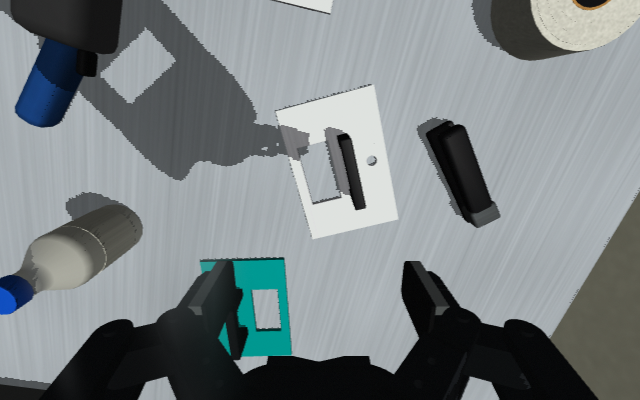

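View pics/w2z.png

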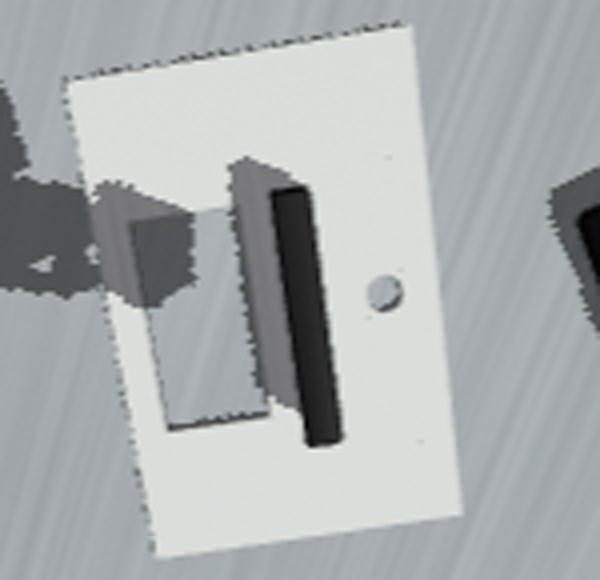

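```bash
python3 -c "
import cv2
a=cv2.imread('pics/w3.png')
cv2.imwrite('pics/w3z.png',cv2.resize(a[75:245,265:410],None,fx=4,fy=3.5,interpolation=cv2.INTER_CUBIC))
"
```

```text
(no output)
```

View pics/w3z.png

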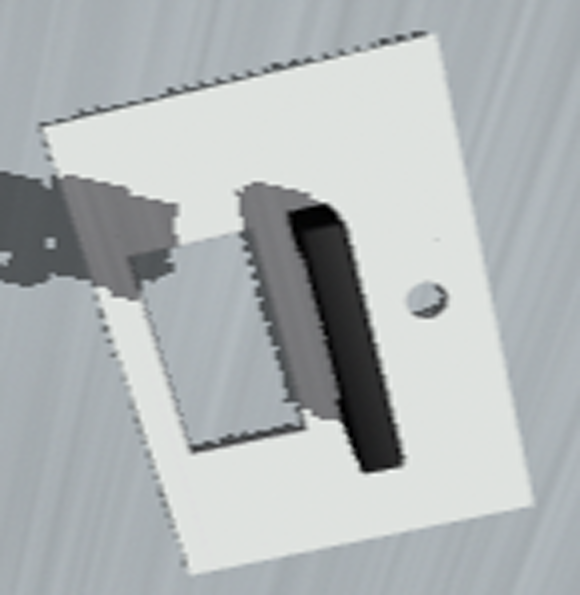

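```bash
cat > tm.py <<'E'
from jig import X,proj,np,tri
from scipy.optimize import least_squares
a=np.load('pics/w2.npy');b=np.load('pics/w3.npy')
C=[(-65,80,5),(45,80,5),(45,-80,5),(-65,-80,5),(27,0,5)]
A=[(266.5,80),(352.75,66.75),(365.5,188.75),(289.25,199),(346.25,133.25)]
B=[(275.5,111),(374.25,85),(398.25,219.6),(312.5,239),(371.75,160.4)]
O=[(a,c,u) for c,u in zip(C,A)]+[(b,c,u) for c,u in zip(C,B)]
f=lambda s:np.concatenate([proj(p,X(s,v))-uv for p,v,uv in O])
s=least_squares(f,[590,-370,.3,0]).x
print('grip xy,yaw,z0',s,np.degrees(s[2]));print(f(s).reshape(-1,2).round(1))
h=tri([(a,(326.9,139)),(b,(353.5,173.9))]);d=h[:2]-s[:2];c,n=np.cos(s[2]),np.sin(s[2])
print('handle top tri',h,'in tmpl',c*d[0]+n*d[1],-n*d[0]+c*d[1])
E
python3 tm.py
```

```text
grip xy,yaw,z0 [ 5.94741571e+02 -3.70336061e+02  4.73822365e-01 -3.18851211e-01] 27.148021753790868
[[-0.1  0.3]
 [ 0.2 -0.5]
 [-0.3 -0.1]
 [-0.3  0.4]
 [-0.2  0.2]
 [ 0.4  0.1]
 [ 0.  -0.3]
 [-0.1 -0.4]
 [-0.  -0. ]
 [ 0.1  0.3]]
handle top tri [ 593.9352625  -368.54587171   51.6807128 ] in tmpl 0.0993691482003799 1.9608761946822157
```

The template fit is good to under 0.5 px: handle at (594.7, -370.3), yaw 27.15°, handle top at about 52 mm as expected. Moving to hover above it.

Request:
{"fn": "arm_command", "kwargs": {"increments": [{"dp": [0.33,0.9,0],"twist": 0,"gripper": 0},{"dp": [0,0,0.85],"twist": -1,"gripper": 0},{"dp": [0,0,0.85],"twist": -1,"gripper": 0},{"dp": [0,0,0.8],"twist": -0.83,"gripper": 0},{"dp": [0,0,0],"twist": 0,"gripper": 0},{"dp": [0,0,0],"twist": 0,"gripper": 0},{"dp": [0,0,0],"twist": 0,"gripper": 0}]}}

```text
t: 3.62
eef_pos: [595.3, -370.8, 101.7]
tcp_rot: [[-0.454, 0.891, 0.003], [0.891, 0.454, -0.002], [-0.003, 0.001, -1.0]]
ft_force: [-0.8, 0.5, 1.6]
grip_width: 42.8
```

```bash
cat > d.py <<'E'
import sys
from h import *
# d.py x y z yawdeg : needed move in tool units
o=bot.get_obs();R=o['tcp_rot'];T=np.array([float(v) for v in sys.argv[1:4]])
yaw=np.degrees(np.arctan2(R[1,1],R[0,1]))
print('t',o['t'],'pos',o['eef_pos'].round(2),'yaw',yaw.round(2),'F',o['ft_force'].round(2),'M',o['torque'].round(2),'w',o['grip_width'])
print('dp units',(R.T@(T-o['eef_pos'])/40).round(3),'twist',((yaw-float(sys.argv[4]))/5).round(3))
E
python3 d.py 594.7 -370 26 27.15; python3 -c "
from h import *
shot('wrist','w4')"
```

```text
t 3.6167 pos [ 595.33 -370.76  101.67] yaw 27.02 F [-0.85  0.48  1.58] M [-0.01  0.01 -0.  ] w 42.82400763266597
dp units [ 0.029 -0.008  1.892] twist -0.025
```

View pics/w4.png

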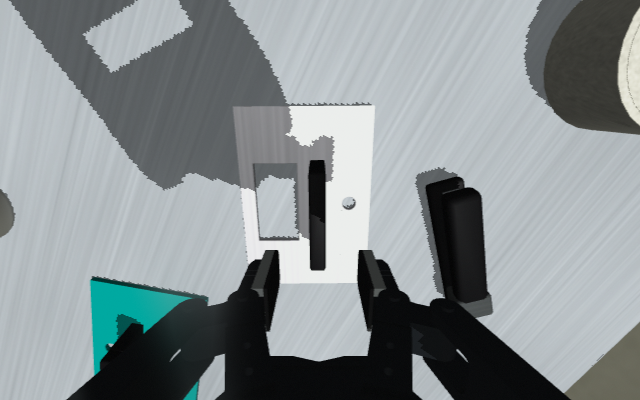

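The handle, at column 317, is centred and parallel between the jaws, and the stapler is clear. Descending and gripping.

Request:
{"fn": "arm_command", "kwargs": {"increments": [{"dp": [0.03,-0.01,0.6],"twist": 0,"gripper": 0},{"dp": [0,0,0.6],"twist": 0,"gripper": 0},{"dp": [0,0,0.45],"twist": 0,"gripper": 0},{"dp": [0,0,0.24],"twist": 0,"gripper": 0},{"dp": [0,0,0],"twist": 0,"gripper": 0},{"dp": [0,0,0],"twist": 0,"gripper": 0},{"dp": [0,0,0],"twist": 0,"gripper": 0}]}}

```text
t: 4.25
eef_pos: [594.1, -369.6, 25.7]
tcp_rot: [[-0.456, 0.89, 0.002], [0.89, 0.456, -0.002], [-0.003, 0.001, -1.0]]
ft_force: [-0.0, -0.3, 0.7]
grip_width: 42.2
```

Request:
{"fn": "arm_command", "kwargs": {"increments": [{"dp": [0,0,0],"twist": 0,"gripper": 1},{"dp": [0,0,0],"twist": 0,"gripper": 1},{"dp": [0,0,0],"twist": 0,"gripper": 1},{"dp": [0,0,0],"twist": 0,"gripper": 1},{"dp": [0,0,0],"twist": 0,"gripper": 1},{"dp": [0,0,0],"twist": 0,"gripper": 1},{"dp": [0,0,0],"twist": 0,"gripper": 1},{"dp": [0,0,0],"twist": 0,"gripper": 1}], "force": 40}}

```text
t: 4.92
eef_pos: [593.7, -369.2, 24.8]
tcp_rot: [[-0.456, 0.89, 0.001], [0.89, 0.456, -0.001], [-0.001, 0.001, -1.0]]
ft_force: [-0.7, 0.9, 6.9]
grip_width: 11.2
```

```bash
python3 d.py 594.7 -370 126 27.15
```

```text
t 4.9167 pos [ 593.7  -369.23   24.79] yaw 27.15 F [-0.73  0.9   6.91] M [0.14 0.2  0.04] w 11.165816414242887
dp units [-0.032  0.015 -2.53 ] twist -0.0
```

Gripped, opening 11 mm on the bar. Lifting.

Request:
{"fn": "arm_command", "kwargs": {"increments": [{"dp": [0,0,-0.3],"twist": 0,"gripper": 1},{"dp": [0,0,-0.7],"twist": 0,"gripper": 1},{"dp": [0,0,-0.9],"twist": 0,"gripper": 1},{"dp": [0,0,-0.9],"twist": 0,"gripper": 1},{"dp": [0,0,-0.9],"twist": 0,"gripper": 1},{"dp": [0,0,-0.3],"twist": 1,"gripper": 1},{"dp": [0,0,0],"twist": 1,"gripper": 1},{"dp": [0,0,0],"twist": 1,"gripper": 1},{"dp": [0,0,0],"twist": 0.12,"gripper": 1},{"dp": [0,0,0],"twist": 0,"gripper": 1},{"dp": [0,0,0],"twist": 0,"gripper": 1}]}}

```text
t: 5.83
eef_pos: [593.2, -368.9, 183.7]
tcp_rot: [[-0.203, 0.979, -0.0], [0.979, 0.203, 0.0], [0.0, -0.0, -1.0]]
ft_force: [-0.5, 0.5, -2.5]
grip_width: 11.4
```

```bash
python3 - <<'E'
from jig import s,X
for y in(-2.1,14,16):print(y,X(s,(15,y,0)))
E
python3 d.py 582 190 185 11.57; python3 -c "
from h import *
shot('wrist','w5');shot('side','s5')"
```

```text
-2.1 [588.23739584 173.22343044  -1.39699643]
14 [585.00870036 188.99636692  -1.39699643]
16 [584.60762017 190.95573792  -1.39699643]
t 5.8333 pos [ 593.19 -368.93  183.7 ] yaw 11.7 F [-0.5   0.54 -2.53] M [ 0.04  0.02 -0.02] w 11.386336108181517
dp units [13.74   2.56  -0.029] twist 0.026
```

View pics/w5.png

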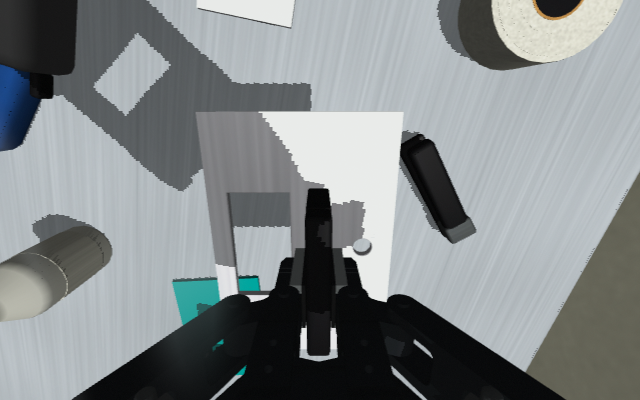

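View pics/s5.png

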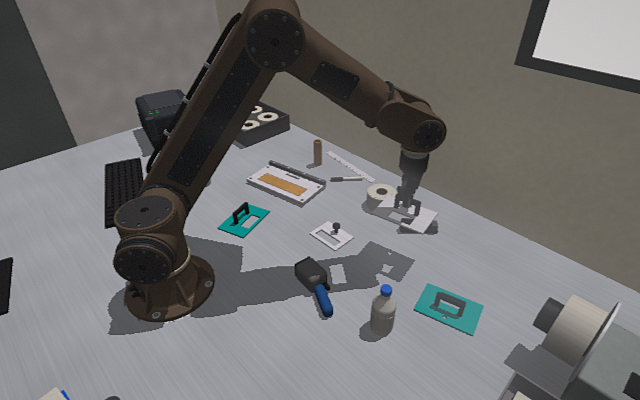

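```bash
python3 - <<'E'
from h import *
from scipy.optimize import least_squares
from scipy.spatial.transform import Rotation as Ro
a=cv2.imread('pics/w5.png')
cv2.imwrite('pics/w5z.png',cv2.resize(a[100:300,185:415],None,fx=3,fy=3,interpolation=cv2.INTER_CUBIC))
p=np.load('pics/w5.npy');T=np.array([593.19,-368.93,183.7]);psi=np.radians(11.6)
C=[(-65,80,5),(45,80,5),(27,0,5)];U=[(197,112),(404,112),(362,246)]
def f(s):
    R=Ro.from_euler('z',psi+s[2])*Ro.from_euler('x',s[3])
    return np.concatenate([proj(p,T+np.array([0,0,-24.8+s[4]])+R.apply(np.array(c)+[s[0],s[1],0]))-u for c,u in zip(C,U)])
r=least_squares(f,[0]*5);print(r.x, np.degrees(r.x[2:4]),r.fun)
r=least_squares(lambda s:f(np.r_[s,0]),[0]*4);print(r.x, np.degrees(r.x[2:4]),r.fun)
E
```

```text
[ 3.39712775e-01 -1.11465285e+00 -2.78975303e-04  2.20861747e-02
 -2.10531660e+00] [-0.01598411  1.2654446 ] [-0.05286252 -0.08026959 -0.08202594  0.12011676  0.1586876  -0.04682808]
[ 2.87829236e-01 -1.03759136e+00  3.50741143e-04 -5.42227024e-03] [ 0.02009599 -0.3106732 ] [-0.24496555 -0.46189954 -0.25968021 -0.39786295  0.58717471  1.20490504]
```

View pics/w5z.png

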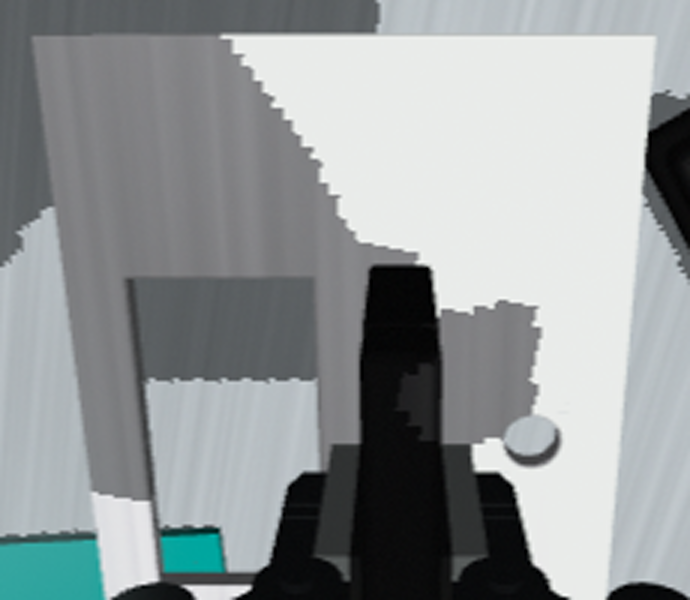

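The template hangs level in the grip: hole aligned, offset about -1 mm along the handle, yaw error about 0. Moving to the jig at height.

Request:
{"fn": "arm_command", "kwargs": {"increments": [{"dp": [0.4,0.1,0],"twist": 0,"gripper": 1},{"dp": [0.7,0.2,0],"twist": 0,"gripper": 1},{"dp": [0.8,0.2,0],"twist": 0,"gripper": 1},{"dp": [0.8,0.2,0],"twist": 0,"gripper": 1},{"dp": [0.8,0.2,0],"twist": 0,"gripper": 1},{"dp": [0.8,0.2,0],"twist": 0,"gripper": 1},{"dp": [0.8,0.2,0],"twist": 0,"gripper": 1},{"dp": [0.8,0.2,0],"twist": 0,"gripper": 1},{"dp": [0.8,0.2,0],"twist": 0,"gripper": 1},{"dp": [0.8,0.2,0],"twist": 0,"gripper": 1},{"dp": [0.8,0.1,0],"twist": 0,"gripper": 1},{"dp": [0.8,0.1,0],"twist": 0,"gripper": 1}]}}

```text
t: 6.93
eef_pos: [602.2, 6.6, 183.7]
tcp_rot: [[-0.202, 0.979, -0.0], [0.979, 0.202, 0.0], [0.0, -0.0, -1.0]]
ft_force: [0.6, 0.5, -2.5]
grip_width: 11.6
```

Request:
{"fn": "arm_command", "kwargs": {"increments": [{"dp": [0.8,0.1,0],"twist": 0,"gripper": 1},{"dp": [0.8,0.1,0],"twist": 0,"gripper": 1},{"dp": [0.8,0.1,0],"twist": 0,"gripper": 1},{"dp": [0.8,0.1,0],"twist": 0,"gripper": 1},{"dp": [0.6,0.1,0],"twist": 0,"gripper": 1},{"dp": [0.4,0,0],"twist": 0,"gripper": 1},{"dp": [0.2,0,0],"twist": 0,"gripper": 1},{"dp": [0,0,0],"twist": 0,"gripper": 1},{"dp": [0,0,0],"twist": 0,"gripper": 1},{"dp": [0,0,0],"twist": 0,"gripper": 1}]}}

```text
t: 7.77
eef_pos: [587.2, 180.0, 183.7]
tcp_rot: [[-0.2, 0.98, 0.0], [0.98, 0.2, -0.0], [-0.0, 0.0, -1.0]]
ft_force: [0.5, -0.5, -3.1]
grip_width: 11.4
```

```bash
cat > j.py <<'E'
import sys
from h import *
from jig import s
# j.py jx jy z : report TCP in jig frame, move to a jig-frame target
o=bot.get_obs();R=o['tcp_rot'];c,d=np.cos(s[2]),np.sin(s[2]);J=np.array([[c,-d],[d,c]])
yaw=np.degrees(np.arctan2(R[1,1],R[0,1]))
jp=J.T@(o['eef_pos'][:2]-s[:2]);F=o['ft_force']
print('t',round(o['t'],2),'TCP jig',jp.round(2),'z',o['eef_pos'][2].round(2),'yawerr',(yaw-np.degrees(s[2])).round(2),'Fjig',(J.T@F[:2]).round(2),F[2].round(2),'M',o['torque'].round(2),'w',round(o['grip_width'],1))
T=np.array([float(v) for v in sys.argv[1:4]]);T[:2]=J@T[:2]+s[:2]
print('dp units',(R.T@(T-o['eef_pos'])/40).round(3),'twist',((yaw-np.degrees(s[2]))/5).round(3))
E
python3 j.py 11.7 14 60;python3 -c "
from h import *
shot('wrist','w6')"
```

```text
t 7.77 TCP jig [15.35  4.75] z 183.73 yawerr -0.04 Fjig [ 0.35 -0.57] -3.06 M [-0.01  0.03 -0.  ] w 11.4
dp units [ 0.232 -0.092  3.093] twist -0.008
```

View pics/w6.png

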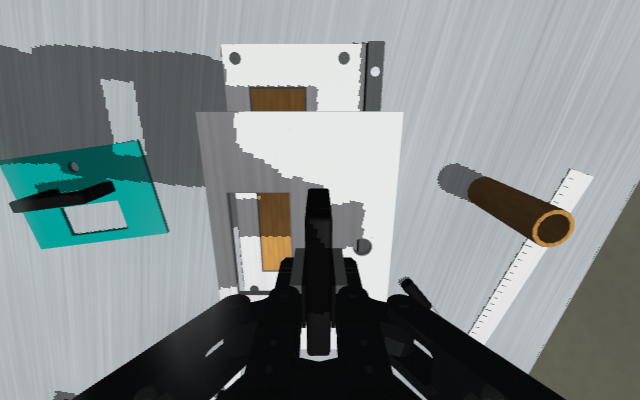

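The template is parallel to the jig. Descending to just above the pin, 3 mm off the fence and 17 mm past the pin.

Request:
{"fn": "arm_command", "kwargs": {"increments": [{"dp": [0.28,-0.09,0.4],"twist": 0,"gripper": 1},{"dp": [0,0,0.7],"twist": 0,"gripper": 1},{"dp": [0,0,0.7],"twist": 0,"gripper": 1},{"dp": [0,0,0.6],"twist": 0,"gripper": 1},{"dp": [0,0,0.4],"twist": 0,"gripper": 1},{"dp": [0,0,0.29],"twist": 0,"gripper": 1},{"dp": [0,0,0],"twist": 0,"gripper": 1},{"dp": [0,0,0],"twist": 0,"gripper": 1},{"dp": [0,0,0],"twist": 0,"gripper": 1}]}}

```text
t: 8.57
eef_pos: [582.0, 191.0, 61.2]
tcp_rot: [[-0.2, 0.98, 0.002], [0.98, 0.2, 0.0], [-0.0, 0.002, -1.0]]
ft_force: [-0.0, -0.1, -1.9]
grip_width: 11.0
```

```bash
python3 j.py 11.7 16 51;python3 -c "
from h import *
shot('wrist','w7')"
```

```text
t 8.57 TCP jig [12.49 16.51] z 61.24 yawerr -0.04 Fjig [-0.06 -0.14] -1.88 M [ 0.05 -0.03 -0.02] w 11.0
dp units [-0.013 -0.02   0.256] twist -0.008
```

View pics/w7.png

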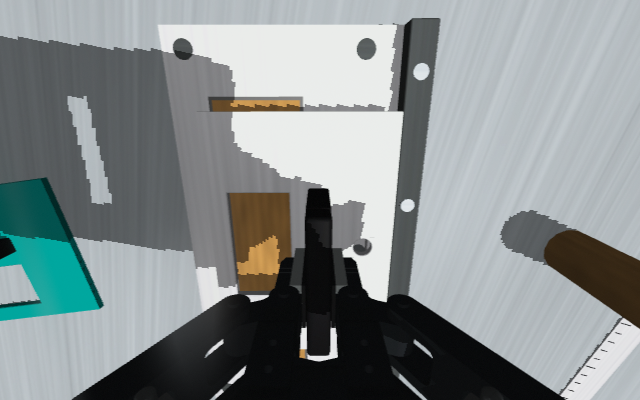

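The edge clears the fence by about 2 mm, and the hole shows slot and bed well past the pin. Lowering to the pin in small steps.

Request:
{"fn": "arm_command", "kwargs": {"increments": [{"dp": [0,-0.02,0.1],"twist": 0,"gripper": 1},{"dp": [0,0,0.1],"twist": 0,"gripper": 1},{"dp": [0,0,0],"twist": 0,"gripper": 1},{"dp": [0,0,0],"twist": 0,"gripper": 1}]}}

```text
t: 8.95
eef_pos: [580.5, 191.0, 52.0]
tcp_rot: [[-0.2, 0.98, -0.0], [0.98, 0.2, -0.0], [-0.0, -0.0, -1.0]]
ft_force: [0.1, -0.4, -3.1]
grip_width: 11.3
```

Request:
{"fn": "arm_command", "kwargs": {"increments": [{"dp": [0,0,0.025],"twist": 0,"gripper": 1},{"dp": [0,0,0],"twist": 0,"gripper": 1},{"dp": [0,0,0],"twist": 0,"gripper": 1}]}}

```text
t: 9.2
eef_pos: [580.6, 191.0, 51.1]
tcp_rot: [[-0.2, 0.98, 0.0], [0.98, 0.2, -0.0], [-0.0, 0.0, -1.0]]
ft_force: [0.0, 0.8, -2.9]
grip_width: 11.2
```

Request:
{"fn": "arm_command", "kwargs": {"increments": [{"dp": [0,0,0.02],"twist": 0,"gripper": 1},{"dp": [0,0,0],"twist": 0,"gripper": 1},{"dp": [0,0,0],"twist": 0,"gripper": 1}]}}

```text
t: 9.45
eef_pos: [580.6, 191.0, 50.6]
tcp_rot: [[-0.2, 0.98, 0.0], [0.98, 0.2, 0.0], [-0.0, 0.0, -1.0]]
ft_force: [-1.6, 0.7, 1.1]
grip_width: 11.1
```

```bash
python3 j.py 11.7 16 51
```

```text
t 9.45 TCP jig [11.08 16.89] z 50.62 yawerr -0.02 Fjig [-1.45  1.  ] 1.12 M [ 0.02  0.14 -0.02] w 11.1
dp units [-0.022  0.016 -0.01 ] twist -0.003
```

It touched at z=50.6, which is the pin-top height, with about +4 N. Sliding it towards the fence.

Request:
{"fn": "arm_command", "kwargs": {"increments": [{"dp": [0,0.04,0],"twist": 0,"gripper": 1},{"dp": [0,0.025,0],"twist": 0,"gripper": 1},{"dp": [0,0,0],"twist": 0,"gripper": 1},{"dp": [0,0,0],"twist": 0,"gripper": 1}]}}

```text
t: 9.78
eef_pos: [583.3, 191.5, 50.5]
tcp_rot: [[-0.2, 0.98, 0.0], [0.98, 0.2, 0.0], [-0.0, 0.0, -1.0]]
ft_force: [-2.5, 0.5, 4.8]
grip_width: 11.5
```

```bash
python3 j.py 14.7 16 50.6
```

```text
t 9.78 TCP jig [13.79 16.83] z 50.51 yawerr -0.02 Fjig [-2.3   0.96] 4.76 M [-0.19  0.32 -0.05] w 11.5
dp units [-0.021  0.023 -0.002] twist -0.003
```

Request:
{"fn": "arm_command", "kwargs": {"increments": [{"dp": [0,0.015,0],"twist": 0,"gripper": 1},{"dp": [0,0,0],"twist": 0,"gripper": 1},{"dp": [0,0,0],"twist": 0,"gripper": 1}]}}

```text
t: 10.03
eef_pos: [583.6, 191.6, 50.5]
tcp_rot: [[-0.2, 0.98, -0.0], [0.98, 0.2, -0.0], [-0.0, -0.0, -1.0]]
ft_force: [-3.8, 0.9, 5.3]
grip_width: 11.9
```

```bash
python3 j.py 14.7 16 50.6
```

```text
t 10.03 TCP jig [14.13 16.84] z 50.51 yawerr -0.02 Fjig [-3.57  1.69] 5.32 M [-0.15  0.54 -0.01] w 11.9
dp units [-0.021  0.014 -0.002] twist -0.004
```

Request:
{"fn": "arm_command", "kwargs": {"increments": [{"dp": [0,0.015,-0.005],"twist": 0,"gripper": 1},{"dp": [0,0,0],"twist": 0,"gripper": 1},{"dp": [0,0,0],"twist": 0,"gripper": 1}]}}

```text
t: 10.28
eef_pos: [583.9, 191.7, 50.6]
tcp_rot: [[-0.2, 0.98, -0.001], [0.98, 0.2, -0.0], [-0.0, -0.001, -1.0]]
ft_force: [-4.4, -1.0, 5.8]
grip_width: 11.1
```

```bash
python3 j.py 14.7 16 50.6; python3 -c "
from h import *
shot('wrist','w8');a=cv2.imread('pics/w8.png');cv2.imwrite('pics/w8z.png',cv2.resize(a[95:300,300:440],None,fx=4,fy=2.9))"
```

```text
t 10.28 TCP jig [14.5  16.83] z 50.57 yawerr -0.01 Fjig [-4.53 -0.07] 5.83 M [-0.22  0.63 -0.  ] w 11.1
dp units [-0.021  0.005 -0.001] twist -0.003
```

View pics/w8z.png

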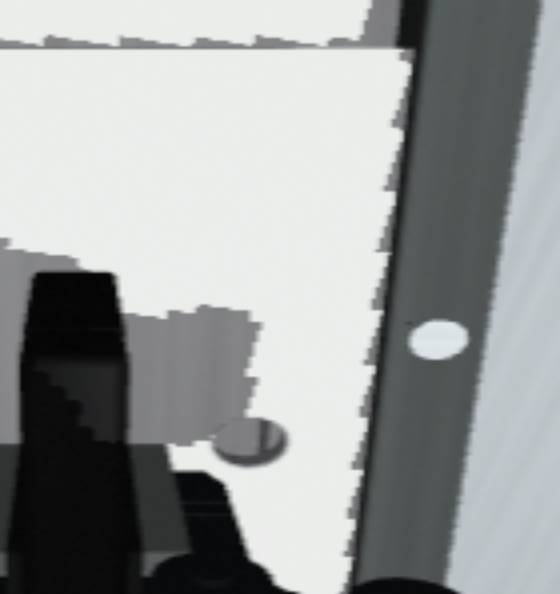

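Request:
{"fn": "arm_command", "kwargs": {"increments": [{"dp": [0,0.015,-0.005],"twist": 0,"gripper": 1},{"dp": [0,0,0],"twist": 0,"gripper": 1},{"dp": [0,0,0],"twist": 0,"gripper": 1}]}}

```text
t: 10.58
eef_pos: [584.0, 191.7, 50.7]
tcp_rot: [[-0.2, 0.98, -0.002], [0.98, 0.2, -0.0], [-0.0, -0.002, -1.0]]
ft_force: [-5.1, -0.6, 6.1]
grip_width: 11.4
```

```bash
python3 j.py 14.7 0 50.6
```

```text
t 10.58 TCP jig [14.59 16.81] z 50.66 yawerr -0.01 Fjig [-5.12  0.47] 6.11 M [-0.34  0.93 -0.07] w 11.4
dp units [-0.42   0.003  0.001] twist -0.003
```

The fence is in contact: TCP x stopped at 14.6 against 14.7 predicted, at about 5 N, with a light load on the pin. Now I slide along the fence towards the pin, slowly.

Request:
{"fn": "arm_command", "kwargs": {"increments": [{"dp": [-0.04,-0.005,0],"twist": 0,"gripper": 1},{"dp": [-0.04,0,0],"twist": 0,"gripper": 1},{"dp": [-0.04,0,0],"twist": 0,"gripper": 1},{"dp": [-0.04,0,0],"twist": 0,"gripper": 1},{"dp": [0,0,0],"twist": 0,"gripper": 1},{"dp": [0,0,0],"twist": 0,"gripper": 1}]}}

```text
t: 11.08
eef_pos: [585.2, 186.0, 50.8]
tcp_rot: [[-0.2, 0.98, -0.001], [0.98, 0.2, 0.0], [0.001, -0.001, -1.0]]
ft_force: [-6.3, 3.5, 6.2]
grip_width: 11.8
```

```bash
python3 j.py 14.7 0 50.6
```

```text
t 11.08 TCP jig [14.57 11.04] z 50.78 yawerr -0.03 Fjig [-5.52  4.67] 6.24 M [ 0.69  1.01 -0.  ] w 11.8
dp units [-0.276  0.003  0.004] twist -0.006
```

Request:
{"fn": "arm_command", "kwargs": {"increments": [{"dp": [-0.03,-0.003,-0.003],"twist": 0,"gripper": 1},{"dp": [-0.04,0,0],"twist": 0,"gripper": 1},{"dp": [-0.04,0,0],"twist": 0,"gripper": 1},{"dp": [-0.04,0,0],"twist": 0,"gripper": 1},{"dp": [0,0,0],"twist": 0,"gripper": 1},{"dp": [0,0,0],"twist": 0,"gripper": 1}], "force": 60}}

```text
t: 11.58
eef_pos: [586.4, 180.0, 50.7]
tcp_rot: [[-0.2, 0.98, -0.001], [0.98, 0.2, 0.0], [0.001, -0.001, -1.0]]
ft_force: [-5.7, 2.8, 4.3]
grip_width: 10.8
```

```bash
python3 j.py 14.7 0 50.6; python3 -c "
from h import *
shot('wrist','w9');a=cv2.imread('pics/w9.png');cv2.imwrite('pics/w9z.png',cv2.resize(a[95:300,300:440],None,fx=4,fy=2.9))"
```

```text
t 11.58 TCP jig [14.52  4.87] z 50.75 yawerr -0.03 Fjig [-5.02  3.89] 4.33 M [ 0.56  0.84 -0.  ] w 10.8
dp units [-0.122  0.004  0.004] twist -0.006
```

View pics/w9z.png

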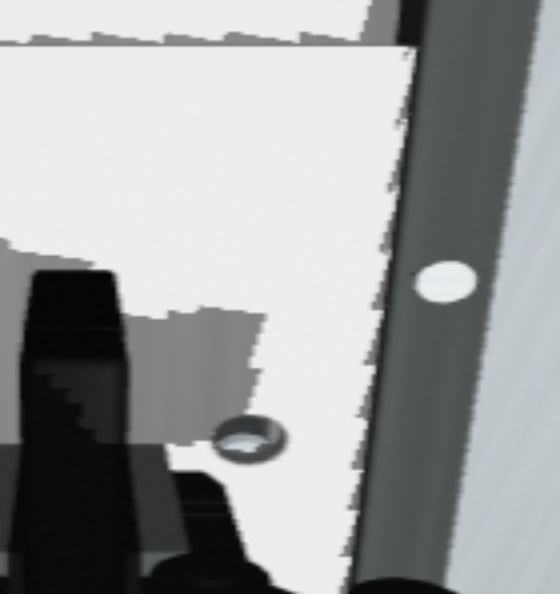

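The pin is starting to show at the near edge of the hole. Continuing in 1 mm steps.

Request:
{"fn": "arm_command", "kwargs": {"increments": [{"dp": [-0.025,0,0],"twist": 0,"gripper": 1},{"dp": [-0.025,0,0],"twist": 0,"gripper": 1},{"dp": [-0.025,0,0],"twist": 0,"gripper": 1},{"dp": [0,0,0],"twist": 0,"gripper": 1}]}}

```text
t: 11.97
eef_pos: [587.1, 176.9, 50.6]
tcp_rot: [[-0.2, 0.98, -0.001], [0.98, 0.2, 0.0], [0.0, -0.001, -1.0]]
ft_force: [-4.1, 1.6, 2.6]
grip_width: 11.1
```

Request:
{"fn": "arm_command", "kwargs": {"increments": [{"dp": [-0.025,0,0],"twist": 0,"gripper": 1},{"dp": [0,0,0],"twist": 0,"gripper": 1}]}}

```text
t: 12.13
eef_pos: [587.4, 175.6, 50.4]
tcp_rot: [[-0.2, 0.98, -0.001], [0.98, 0.2, -0.0], [-0.0, -0.001, -1.0]]
ft_force: [-3.3, 0.2, -1.3]
grip_width: 10.8
```

Request:
{"fn": "arm_command", "kwargs": {"increments": [{"dp": [-0.02,0,0],"twist": 0,"gripper": 1},{"dp": [0,0,0],"twist": 0,"gripper": 1}]}}

```text
t: 12.3
eef_pos: [587.7, 174.8, 50.4]
tcp_rot: [[-0.2, 0.98, -0.001], [0.98, 0.2, -0.0], [-0.0, -0.001, -1.0]]
ft_force: [-2.8, -0.4, -2.5]
grip_width: 10.7
```

```bash
python3 j.py 14.5 -1.05 50.6; python3 -c "
from h import *
shot('wrist','w10');a=cv2.imread('pics/w10.png');cv2.imwrite('pics/w10z.png',cv2.resize(a[95:300,300:440],None,fx=4,fy=2.9))"
```

```text
t 12.3 TCP jig [14.76 -0.47] z 50.39 yawerr -0.02 Fjig [-2.8   0.12] -2.54 M [ 0.1   0.64 -0.01] w 10.7
dp units [-0.014 -0.006 -0.005] twist -0.004
```

View pics/w10z.png

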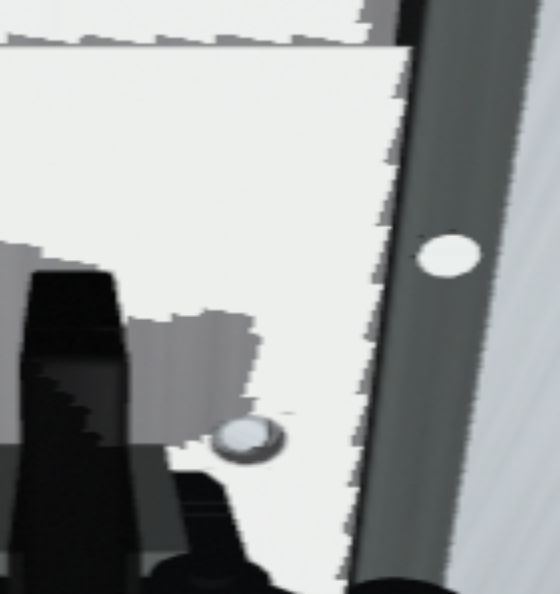

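The Fz load vanished, so the hole is over the pin. I'll nudge the last 0.5 mm and lower gently.

Request:
{"fn": "arm_command", "kwargs": {"increments": [{"dp": [-0.012,0,0.01],"twist": 0,"gripper": 1},{"dp": [0,0,0.015],"twist": 0,"gripper": 1},{"dp": [0,0,0],"twist": 0,"gripper": 1}]}}

```text
t: 12.6
eef_pos: [587.8, 174.3, 49.7]
tcp_rot: [[-0.2, 0.98, -0.001], [0.98, 0.2, -0.0], [-0.0, -0.001, -1.0]]
ft_force: [-4.8, -1.0, -1.3]
grip_width: 11.2
```

```bash
python3 j.py 14.5 -1.05 50.6
```

```text
t 12.6 TCP jig [14.78 -0.92] z 49.67 yawerr -0.01 Fjig [-4.92 -0.06] -1.33 M [-0.    0.86 -0.02] w 11.2
dp units [-0.003 -0.007 -0.023] twist -0.003
```

Request:
{"fn": "arm_command", "kwargs": {"increments": [{"dp": [0,0,0.015],"twist": 0,"gripper": 1},{"dp": [0,0,0.01],"twist": 0,"gripper": 1},{"dp": [0,0,0],"twist": 0,"gripper": 1}]}}

```text
t: 12.85
eef_pos: [587.8, 174.3, 48.8]
tcp_rot: [[-0.2, 0.98, -0.001], [0.98, 0.2, -0.0], [-0.0, -0.001, -1.0]]
ft_force: [-5.3, -0.3, -1.0]
grip_width: 11.2
```

```bash
python3 j.py 14.5 -1.05 50.6
```

```text
t 12.85 TCP jig [14.75 -0.97] z 48.77 yawerr -0.02 Fjig [-5.26  0.77] -1.02 M [-0.15  0.94 -0.06] w 11.2
dp units [-0.002 -0.006 -0.046] twist -0.004
```

It is going down freely over the pin. I'll ease the fence pressure slightly and keep lowering.

Request:
{"fn": "arm_command", "kwargs": {"increments": [{"dp": [0,-0.01,0.02],"twist": 0,"gripper": 1},{"dp": [0,0,0.02],"twist": 0,"gripper": 1},{"dp": [0,0,0.02],"twist": 0,"gripper": 1},{"dp": [0,0,0],"twist": 0,"gripper": 1}]}}

```text
t: 13.18
eef_pos: [587.7, 174.3, 46.3]
tcp_rot: [[-0.2, 0.98, -0.0], [0.98, 0.2, -0.0], [-0.0, -0.0, -1.0]]
ft_force: [-3.6, -1.1, -1.8]
grip_width: 11.1
```

```bash
python3 j.py 14.5 -1.05 44.8
```

```text
t 13.18 TCP jig [14.68 -0.94] z 46.31 yawerr -0.02 Fjig [-3.72 -0.35] -1.76 M [-0.19  0.67 -0.04] w 11.1
dp units [-0.003 -0.004  0.038] twist -0.005
```

Request:
{"fn": "arm_command", "kwargs": {"increments": [{"dp": [0,-0.005,0.02],"twist": 0,"gripper": 1},{"dp": [0,0,0.015],"twist": 0,"gripper": 1},{"dp": [0,0,0],"twist": 0,"gripper": 1},{"dp": [0,0,0],"twist": 0,"gripper": 1}]}}

```text
t: 13.52
eef_pos: [587.6, 174.4, 45.0]
tcp_rot: [[-0.2, 0.98, 0.0], [0.98, 0.2, -0.0], [-0.0, 0.0, -1.0]]
ft_force: [-3.2, -0.8, -2.1]
grip_width: 11.1
```

```bash
python3 j.py 14.5 -1.05 44.8
```

```text
t 13.52 TCP jig [14.62 -0.85] z 44.99 yawerr -0.02 Fjig [-3.27 -0.19] -2.08 M [-0.21  0.54 -0.04] w 11.1
dp units [-0.005 -0.003  0.005] twist -0.003
```

Request:
{"fn": "arm_command", "kwargs": {"increments": [{"dp": [0,0,0.01],"twist": 0,"gripper": 1},{"dp": [0,0,0],"twist": 0,"gripper": 1},{"dp": [0,0,0],"twist": 0,"gripper": 1}]}}

```text
t: 13.77
eef_pos: [587.6, 174.4, 44.9]
tcp_rot: [[-0.2, 0.98, 0.0], [0.98, 0.2, 0.0], [-0.0, 0.0, -1.0]]
ft_force: [-4.3, -1.6, 3.4]
grip_width: 10.8
```

```bash
python3 j.py 14.5 -1.05 44.8
```

```text
t 13.77 TCP jig [14.56 -0.84] z 44.9 yawerr -0.01 Fjig [-4.57 -0.73] 3.43 M [-0.21  0.74 -0.01] w 10.8
dp units [-0.005 -0.002  0.003] twist -0.003
```

It bottomed at z=44.9 against 44.8 predicted for flush. Releasing and lifting.

Request:
{"fn": "arm_command", "kwargs": {"increments": [{"dp": [0,0,0],"twist": 0,"gripper": 0.4},{"dp": [0,0,0],"twist": 0,"gripper": 0.2},{"dp": [0,0,0],"twist": 0,"gripper": 0},{"dp": [0,0,0],"twist": 0,"gripper": 0},{"dp": [0,0,0],"twist": 0,"gripper": 0},{"dp": [0,0,0],"twist": 0,"gripper": 0},{"dp": [0,0,0],"twist": 0,"gripper": 0}], "force": 20}}

```text
t: 14.35
eef_pos: [587.6, 174.4, 44.6]
tcp_rot: [[-0.2, 0.98, 0.0], [0.98, 0.2, 0.0], [-0.0, 0.0, -1.0]]
ft_force: [0.3, 0.6, 0.3]
grip_width: 43.1
```

Request:
{"fn": "arm_command", "kwargs": {"increments": [{"dp": [0,0,-0.3],"twist": 0,"gripper": 0},{"dp": [0,0,-0.7],"twist": 0,"gripper": 0},{"dp": [0,0,-0.9],"twist": 0,"gripper": 0},{"dp": [-0.6,0,-0.9],"twist": 0,"gripper": 0},{"dp": [-0.9,0,-0.9],"twist": 0,"gripper": 0},{"dp": [-0.8,0,-0.3],"twist": 0,"gripper": 0},{"dp": [0,0,0],"twist": 0,"gripper": 0},{"dp": [0,0,0],"twist": 0,"gripper": 0}]}}

```text
t: 15.02
eef_pos: [604.8, 90.1, 198.6]
tcp_rot: [[-0.198, 0.98, 0.003], [0.98, 0.198, 0.0], [-0.0, 0.003, -1.0]]
ft_force: [0.4, 1.3, -0.4]
grip_width: 43.0
```

```bash
python3 -c "
from h import *
shot('wrist','w11');d=shot('side','s11');shot('scene','c11')
cv2.imwrite('pics/s11z.png',cv2.resize(d['pixels'][140:240,220:360],None,fx=5,fy=5,interpolation=cv2.INTER_CUBIC))"
```

```text
(no output)
```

View pics/w11.png

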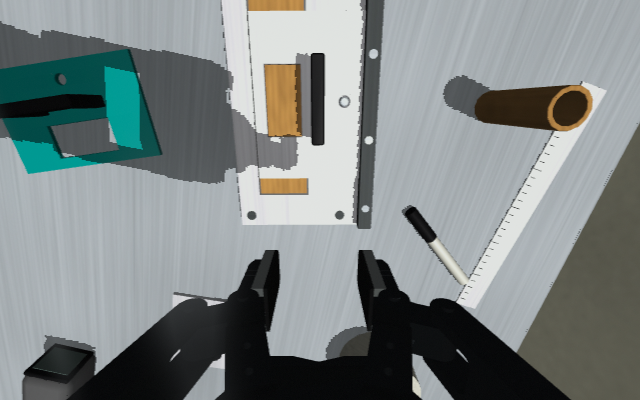

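View pics/s11z.png

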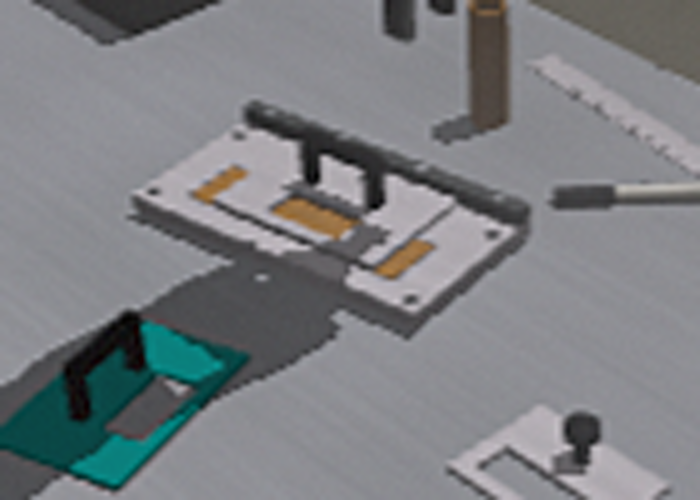

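View pics/c11.png

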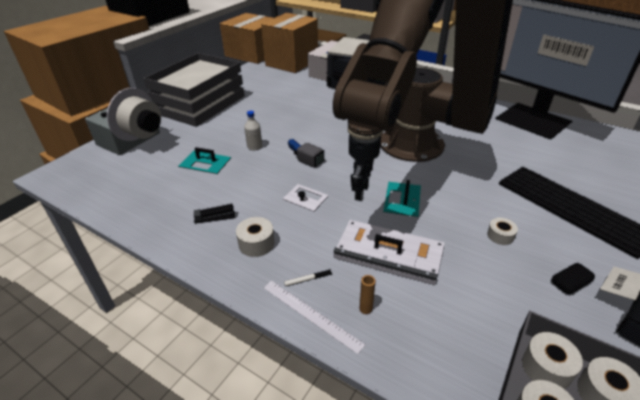

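```bash
python3 -c "
import cv2
a=cv2.imread('pics/w11.png');cv2.imwrite('pics/w11z.png',cv2.resize(a[0:240,215:395],None,fx=4,fy=2.5,interpolation=cv2.INTER_CUBIC))"
```

```text
(no output)
```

View pics/w11z.png

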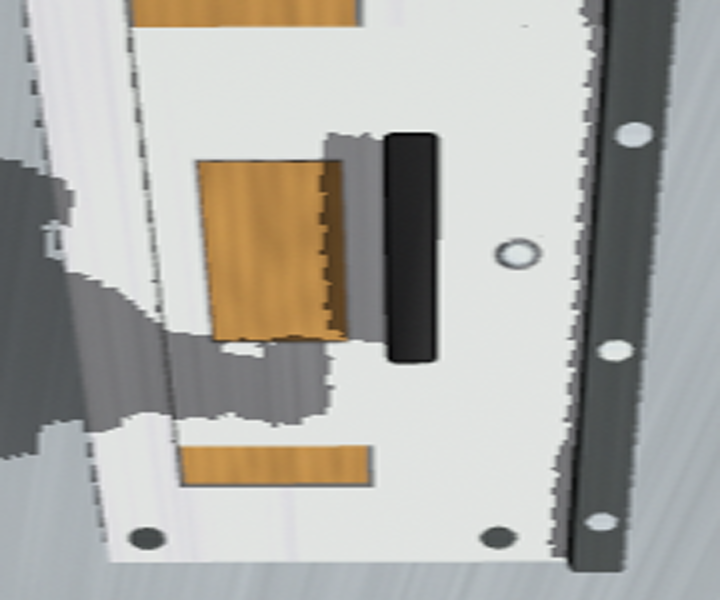

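The pin sits concentric in the hole at about (344,101) in the wrist picture. The template is square, flush and along the fence, and the gripper is clear. Handing in.

```bash
python3 -c "
from cell import bot
print(bot.close_job())"
```

```text
the job is handed in; nothing more can be done
None
```

The template is home on the jig, flush on the bed with the pin in its hole, and I handed the job in at about 15 s of the 64 s allowed.

**What I did:** I gripped the white template by its bridge handle and laid it on top of the pin, about 18 mm past it. I brought its edge to the fence with about 5 N and slid it along with at most about 9 N on the pin. The load vanished when the hole reached the pin. I then guided it down and let go.

**Last checks:**
- **Height:** it rode the pin at TCP z = 50.6 mm and bottomed at 44.9 mm, against 44.8 mm predicted for flush.
- **Pictures:** the final wrist view shows the pin concentric in the hole and the edge along the fence. The other things look unmoved and the gripper is empty and clear.
- **Disagreements:** none beyond about 1 mm. The jig fit gave its height 1.4 mm low and the template sat about 1 mm off along the handle in the grip, both within what the calibration and grasp allow.

I did not re-measure the template's corner heights after letting go. That it is flush rests on the touchdown height and the pictures.

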